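# Brush out machined cups and index them under the guard

### The arm

A 6-joint arm with a two-finger parallel gripper is mounted at the origin on the work surface. World frame = base frame: x ahead of the robot, y to its left, z up, the work surface at z = 0. Lengths are in m, angles in rad, forces in N, time in s.
With the tool pointing down it reaches from about 0.375 to 0.975 m from the base axis. Payload 3.8 kg.
Tool frame: the origin (TCP) lies midway between the tips of the shut fingers; the grasp point (between the pads) lies 19 mm behind it; z points along the fingers, y is the line along which they close (so a half turn about z gives the same grasp; the last joint's range is limited). The gripper opens to 85 mm and grips with 20 to 120 N. Pads are 22 mm wide; open, the fingers measure 114 mm over their backs; the gripper's body (76 mm by 85 mm) begins 54 mm behind the grasp point. The pads swing forward as they close: fully open they stand 13 mm farther back than shut.
Start: joints at [-1.258, 0.264, 1.604, -0, 1.274, -0.037], TCP at [0.231, -0.634, 0.231] pointing down, gripper open.
Joint ranges: [-2.63, 2.63], [-0.94, 2.18], [0.31, 2.57], [-1.31, 4.45], [0, 2.66], [-2.55, 2.55]. Speed limits (rad/s): [2.57, 2.57, 3.14, 3.14, 3.14, 3.14].

### API

Orientations are given as a unit quaternion [x, y, z, w].
In Python, from station import * gives the robot as it stands.
- The arm moves only by the tool play_rows, never from a script. Its arguments are lists of equal length, an entry for each row: "travel": the shift along the world's x, y, z in mm, a list of three; "roll": the turn about the world's z in rad; "hand": the closure, from -1 (fully open) to 1 (shut). In form: {"travel": [[dx, dy, dz], ...], "roll": [roll, ...], "hand": [hand, ...]}. A call has 1 to 8 rows; each row shifts and turns the commanded pose from where the row before left it; what a row does not reach is not made up. A row lasts 1/12 s, in which the tool goes at most 41.7 mm and 7.16 degrees, less where a joint would pass 70% of its speed; a pose out of reach is approached as far as the arm can. A call is refused whole if a number of a shift passes 41.7 or a number of a turn 0.125, either way. A call with a gripper value outside its range is refused whole. The fingers move at their own pace and stop on an object; "force" is the grip in N (left out, the last holds). Time passes only in rows, so rows that do not move let the fingers close. It gives the time, the measured TCP pose, the force, the opening and the grip force at its end, in the units of the state.
- state(): the state, without advancing time (a new reading comes with each control period).
- get_image(name): name is "scene" or "top" or "wrist"; returns a dict with "pixels" (420x560x3 uint8, red, green, blue), "camera_matrix" (3x3 intrinsics, pixels), "extrinsics" (4x4, takes a point from world to camera coordinates). Camera axes: x right, y down, z forward; pixel columns grow to the right and rows downward; lengths in m; the calibration is good to about 2 mm. The wrist camera is an equidistant fisheye: a pixel r from the principal point sees the ray r / f radians off the axis. A picture is of the moment at which its call begins. There is no depth.
- hand_in(): hands the job in; it is judged then, once.
The state is a dict: "t": time; "joints": joint angles; "qd": joint speeds; "joint_efforts": joint torques, N m; "ee_pos": TCP position; "tool_rot": TCP orientation; "wrist_force": force on the tool from outside, world axes, zero at the start; "torque": the same for the moment, N m; "gripper_width": opening from 0.0 (shut) to 1.0 (fully open); "grip_force": force on a finger pad.
Only numpy, scipy, OpenCV 4.12 (cv2) and the standard library are available. Lean on these libraries where they do the work, as an engineer would, in place of code of your own. Each camera call takes 0.05 s, during which the arm holds its last target. There are 200 camera calls.

### The job

Clean the machined cups on the rubber mat (nylon, brass and steel; not all are always there) and load them on the hand-indexed fixture one at a time: seat a cup in the empty nest at the open front, scrub its bore with the long brush in at least two full strokes, down to the bottom and up to the mouth each time, then turn the dial by its bar handle to the next detent so that the clean cup goes in under the clear guard. Take the softest first so that no hard chips are carried into a softer bore: white nylon, then brass, then steel. Finish with every cup seated upright under the guard, none at the open front, and the brush standing in its blue pot, and leave the other tools where they lie.

Things in the scene. Friction and masses are not known exactly. Their poses are not given: they have to be found in the camera images.
- cup_nylon: white nylon cup, a plain round cup machined from solid: outside diameter 50 mm, height 65 mm, bore 38 mm, floor 8 mm thick, open upward. Origin at the centre of its underside, z up along its axis. Starts upright on the rubber mat (mat top at z = 0.003). May be absent.
- cup_brass: yellow brass cup, a plain round cup machined from solid: outside diameter 50 mm, height 65 mm, bore 38 mm, floor 8 mm thick, open upward. Origin at the centre of its underside, z up along its axis. Starts upright on the rubber mat (mat top at z = 0.003). May be absent.
- cup_steel: grey steel cup, a plain round cup machined from solid: outside diameter 50 mm, height 65 mm, bore 38 mm, floor 8 mm thick, open upward. Origin at the centre of its underside, z up along its axis. Starts upright on the rubber mat (mat top at z = 0.003). May be absent.
- brush: long bore brush, 190 mm, standing upright on its flat bristle end in the blue pot. Origin at the centre of the bristle end, z along the stem to the handle. Dark bristle head from 0 to 70 mm (35 mm wide to the eye, but only its rigid core, 26 mm in diameter, touches things), steel stem 9 mm thick, round red handle 20 mm in diameter from 128 to 190 mm.
- brush_pot: blue open-topped steel pot fixed to the bench, on a flat foot 90 mm across: outside diameter 48 mm, inside 42 mm, rim 70 mm above its origin, inner floor 10 mm above its origin. Origin at the centre of its underside, z up.
- dial_handle (a point): black bar handle on a post on the axis of the fixture's round aluminium dial, turning with it. Bar 64 mm long (this point's x), 14 mm thick (y), 34 mm high; the point is on the axis, 13 mm below the bar's top, 21 mm above its bottom, 47 mm above the guard's top. Turn it about the vertical, either way, to index the dial; there are no stops.
- dial (a joint): angle of the dial, rad, growing anticlockwise seen from above, 0 at the start. A detent holds it every 60 degrees (1.047 rad): released within about 20 degrees of a detent it pulls itself there, to about 1 degree; about 0.3 N m takes it past.
- station0 (a point): the open front station of the green fixture (red mark, robot's side), fixed to its base: a point on the dial's upper face, 48 mm above the bench, 100 mm from the dial's axis; x points to that axis, z up. The dial, 264 mm across, has six nests 60 degrees apart on this circle, one here at every detent, all empty at first. Nothing is above this station.
- indexer: the green fixture's fixed base; origin under the dial's axis, x away from the open front, z up. A nest is three 8 mm round-topped pins 22 mm high; a cup seated between them stands on the dial's face with 1 to 4 mm play all round. A clear guard (yellow edges) lies 77 to 81 mm above the dial's face over all stations but the front one, where it leaves an opening 114 mm wide.
- station1 (a point): station 1 under the clear guard, fixed to the base, 60 degrees anticlockwise (from above) round the dial's axis from station0: the point lies on the dial's upper face at the centre of the nest that stands there at a detent.
- station2 (a point): station 2 under the clear guard, fixed to the base, 120 degrees anticlockwise (from above) round the dial's axis from station0: the point lies on the dial's upper face at the centre of the nest that stands there at a detent.
- station3 (a point): station 3 under the clear guard, fixed to the base, 180 degrees anticlockwise (from above) round the dial's axis from station0: the point lies on the dial's upper face at the centre of the nest that stands there at a detent.
- station4 (a point): station 4 under the clear guard, fixed to the base, 240 degrees anticlockwise (from above) round the dial's axis from station0: the point lies on the dial's upper face at the centre of the nest that stands there at a detent.
- station5 (a point): station 5 under the clear guard, fixed to the base, 300 degrees anticlockwise (from above) round the dial's axis from station0: the point lies on the dial's upper face at the centre of the nest that stands there at a detent.
- oil_can: yellow oil can with a spout, 64 mm across, 150 mm high; leave alone. Origin at the centre of its underside.
- spanner: steel spanner 180 mm long lying flat; leave alone. Origin at its middle.
- gauge_block: bright steel block 75 x 50 x 25 mm; leave alone. Origin at the centre of its underside.
There are look-alikes about, which are no part of the job. What is shaped like the brush but green or orange is not meant.

How it is judged:
On the way, in this order (a step that is already met when the one before it is completed fails the run):
1. the brush goes down to the bottom of the white nylon cup, seated in the nest at the open front (horizontal distance between brush and cup_nylon below 0.016 m and horizontal distance between cup_nylon and station0 below 0.01 m and z of cup_nylon in the frame of station0 below 0.006 m and z of brush in the frame of cup_nylon below 0.02 m), for 0.05 s.
2. it comes up again to the mouth of the white nylon cup (z of brush in the frame of cup_nylon above 0.045 m), for 0.05 s.
3. it goes down to the bottom of the white nylon cup a second time (all of step 1), for 0.05 s.
4. the brush goes down to the bottom of the yellow brass cup, seated in the nest at the open front (horizontal distance between brush and cup_brass below 0.016 m and horizontal distance between cup_brass and station0 below 0.01 m and z of cup_brass in the frame of station0 below 0.006 m and z of brush in the frame of cup_brass below 0.02 m), for 0.05 s.
5. it comes up again to the mouth of the yellow brass cup (z of brush in the frame of cup_brass above 0.045 m), for 0.05 s.
6. it goes down to the bottom of the yellow brass cup a second time (all of step 4), for 0.05 s.
7. the brush goes down to the bottom of the grey steel cup, seated in the nest at the open front (horizontal distance between brush and cup_steel below 0.016 m and horizontal distance between cup_steel and station0 below 0.01 m and z of cup_steel in the frame of station0 below 0.006 m and z of brush in the frame of cup_steel below 0.02 m), for 0.05 s.
8. it comes up again to the mouth of the grey steel cup (z of brush in the frame of cup_steel above 0.045 m), for 0.05 s.
9. it goes down to the bottom of the grey steel cup a second time (all of step 7), for 0.05 s.
At the end, for the whole second after the job is handed in: every cup that is there stands seated and upright (within 5 degrees), its foot on the dial's face (within 5 mm) and its axis within 10 mm of one of the five stations under the guard, the dial at rest; the brush stands in its pot, bristles down, within 10 mm of the pot's floor (released, at rest) ((horizontal distance between cup_nylon and station1 below 0.01 m or horizontal distance between cup_nylon and station2 below 0.01 m or horizontal distance between cup_nylon and station3 below 0.01 m or horizontal distance between cup_nylon and station4 below 0.01 m or horizontal distance between cup_nylon and station5 below 0.01 m) and z of each of cup_nylon, cup_brass, cup_steel in the frame of station0 below 0.005 m and angle between each of cup_nylon, cup_brass, cup_steel's own z axis and vertical below 0.08 rad and linear speed of each of cup_nylon, cup_brass, cup_steel, brush below 0.02 m/s and (horizontal distance between cup_brass and station1 below 0.01 m or horizontal distance between cup_brass and station2 below 0.01 m or horizontal distance between cup_brass and station3 below 0.01 m or horizontal distance between cup_brass and station4 below 0.01 m or horizontal distance between cup_brass and station5 below 0.01 m) and (horizontal distance between cup_steel and station1 below 0.01 m or horizontal distance between cup_steel and station2 below 0.01 m or horizontal distance between cup_steel and station3 below 0.01 m or horizontal distance between cup_steel and station4 below 0.01 m or horizontal distance between cup_steel and station5 below 0.01 m) and horizontal distance between brush and brush_pot below 0.018 m and z of brush in the frame of brush_pot below 0.02 m and angle between brush's own z axis and vertical below 0.3 rad and velocity of joint dial between -0.1 and 0.1 rad/s); the robot touches nothing.
It fails at once if the oil can was pushed more than 30 mm from its place (distance of oil_can from where it was at the start of the episode above 0.03 m).
It fails at once if the spanner was pushed more than 30 mm from its place (distance of spanner from where it was at the start of the episode above 0.03 m).
It fails at once if the gauge block was pushed more than 30 mm from its place (distance of gauge_block from where it was at the start of the episode above 0.03 m).
Of cup_nylon, cup_brass, cup_steel only 2 to 3 are there at a start; the rules pass over those that are not, and their reading is None.
At some moment in a run one of cup_nylon, cup_brass, cup_steel may be knocked a few centimetres aside while the robot is not near it.
It also fails if it takes over 210 s, if anything falls off the work surface, if the arm or the gripper's body presses on something with over 40 N, if the wrist force passes 120 N, or if a joint passes its speed limit or range.

## Working session

There is one attempt and no reset: what is moved stays moved. The work goes in short steps, Python scripts to look and compute and a tool call to move; the robot and the scene stay as the last step left them, time stands still between calls to the robot, and variables do not carry over. Pictures are saved under pics/ and viewed, at most 14 in all, crops included, and the job is handed in when it is done.

Besides the shell and the picture viewer there is one more tool, called after "Call:" as name(argument=value, ...), one argument or row to a line, values as JSON. play_rows: Moves the arm, as the interface text tells. Its arguments: {"type":"object","properties":{"travel":{"type":"array"},"roll":{"type":"array"},"hand":{"type":"array"},"force":{"type":"number"}},"required":["travel","roll","hand"]}

```bash
ls; mkdir -p pics; python3 - <<'E'
from station import *
import cv2,numpy as np
for n in ("scene","top"):
    d=get_image(n); cv2.imwrite(f"pics/{n}0.png",d["pixels"][:,:,::-1]); print(n,d["camera_matrix"],d["extrinsics"])
    np.savez(f"{n}0.npz",p=d["pixels"],K=d["camera_matrix"],E=d["extrinsics"])
print(state())
E
```

```text
pics
scene [[470.14558309   0.         284.39661708]
 [  0.         470.14558309 209.97105115]
 [  0.           0.           1.        ]] [[ 0.27967286  0.96000401  0.01324371 -0.16950953]
 [ 0.49437781 -0.13217222 -0.85913974 -0.1199517 ]
 [-0.82302714  0.24682546 -0.51156966  1.89856336]
 [ 0.          0.          0.          1.        ]]
top [[465.83842616   0.         280.15928418]
 [  0.         465.83842616 211.12801705]
 [  0.           0.           1.        ]] [[ 0.00942231 -0.9996751  -0.02368374  0.02140494]
 [-0.98954418 -0.00591268 -0.14410882  0.49007072]
 [ 0.14392196  0.02479394 -0.98927839  1.22052199]
 [ 0.          0.          0.          1.        ]]
{'t': 0.1, 'joints': array([-1.25790877e+00,  2.64702979e-01,  1.60529945e+00,  1.64832304e-05,
        1.27371267e+00, -3.68839535e-02]), 'qd': array([ 0.0010486 ,  0.00047321, -0.00346107,  0.00081109,  0.00121203,
       -0.00026443]), 'joint_efforts': array([ 7.99367808e-04, -5.16706252e+01, -3.68590879e+01,  4.68843643e-05,
        6.33582822e-03, -2.26660273e-05]), 'ee_pos': array([ 0.23111047, -0.63346223,  0.23003609]), 'tool_rot': array([ 9.84746291e-01,  1.73993152e-01, -1.38182969e-04, -1.05221618e-03]), 'wrist_force': array([-0.20066099, -0.32274522, -0.05163782]), 'torque': array([2.55557518e-03, 5.16408520e-05, 3.90612629e-02]), 'grip_force': 0.0, 'gripper_width': 0.9992069753934074}
```

View pics/scene0.png

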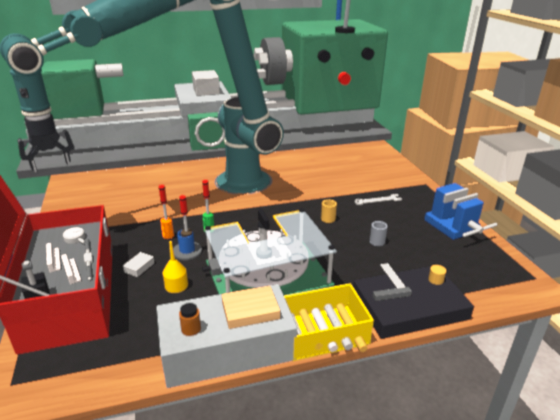

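View pics/top0.png

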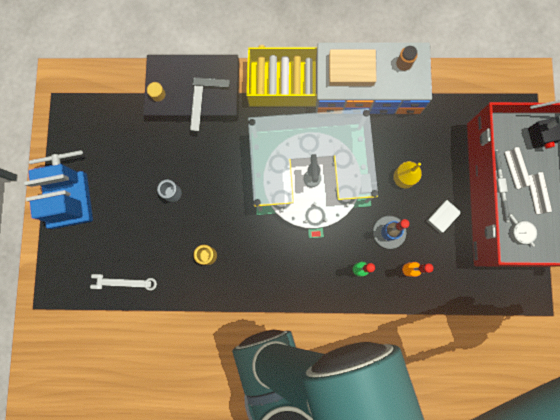

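The scene view shows a brass cup at (329,211) and a steel cup at (378,233), with no white cup anywhere on the mat. The top view puts them at (205,255) and (169,190), so nylon is absent.

Things that could be confused, by pixel in the top view:
- **Brush:** the red-handled one in the blue pot at (390,232), scene (183,205). The look-alikes are green at (362,270) and orange at (412,270).
- **Brass cup:** the one on the mat at (205,255). A brass look-alike stands on the tray at (155,91).
- **Steel cup:** (169,190).

I choose the blue-pot brush and the two cups on the mat.

```bash
cat > h.py <<'E'
import numpy as np,cv2
def ray(K,E,u,v):
    R,t=E[:3,:3],E[:3,3]; c=-R.T@t
    d=R.T@np.linalg.inv(K)@np.array([u,v,1.]); return c,d/np.linalg.norm(d)
def plane(K,E,u,v,z):
    c,d=ray(K,E,u,v); return c+d*(z-c[2])/d[2]
def proj(K,E,p):
    q=E[:3,:3]@np.asarray(p,float)+E[:3,3]; q=K@q; return q[:2]/q[2]
def two(a,b):
    (c1,d1),(c2,d2)=a,b
    s=np.linalg.lstsq(np.c_[d1,-d2],c2-c1,rcond=None)[0]
    p,q=c1+s[0]*d1,c2+s[1]*d2; return (p+q)/2,np.linalg.norm(p-q)
def load(n):
    z=np.load(n); return z["p"],z["K"],z["E"]
def blobs(p,lo,hi,box,amin=8):
    x0,y0,x1,y1=box; h=cv2.cvtColor(p,cv2.COLOR_RGB2HSV)
    m=np.zeros(h.shape[:2],np.uint8); m[y0:y1,x0:x1]=cv2.inRange(h,lo,hi)[y0:y1,x0:x1]
    n,l,s,c=cv2.connectedComponentsWithStats(m)
    return [(s[i,4],s[i,:4].tolist(),c[i].round(1)) for i in range(1,n) if s[i,4]>=amin],m
E
python3 - <<'E'
from h import *
T=load("top0.npz");S=load("scene0.npz")
for nm,(I,b) in dict(brassT=(T,(185,240,225,270)),brassS=(S,(315,195,345,225))).items():
    print(nm,blobs(I[0],(15,110,60),(35,255,255),b)[0])
print("steelT",blobs(T[0],(0,0,60),(179,90,255),(150,170,190,210))[0])
print("steelS",blobs(S[0],(0,0,75),(179,90,255),(360,215,395,250))[0])
for nm,(I,b) in dict(blueT=(T,(360,205,420,260)),blueS=(S,(165,220,215,265))).items():
    print(nm,blobs(I[0],(100,90,30),(125,255,255),b)[0])
for nm,(I,b) in dict(redT=(T,(380,210,420,245)),redS=(S,(172,190,195,220)),markT=(T,(300,222,330,245))).items():
    for lo,hi in (((0,130,80),(8,255,255)),((172,130,80),(179,255,255))): print(nm,blobs(I[0],lo,hi,b)[0])
a=cv2.resize(T[0][100:280,240:440],None,fx=4,fy=4,interpolation=cv2.INTER_CUBIC)[:600,:800]
c=cv2.resize(T[0][140:240,240:440],None,fx=4,fy=4,interpolation=cv2.INTER_CUBIC)
d=cv2.resize(S[0][175:290,140:340],None,fx=4,fy=4,interpolation=cv2.INTER_CUBIC)
cv2.imwrite("pics/c_top.png",cv2.resize(T[0][100:250,245:445],None,fx=4,fy=4,interpolation=cv2.INTER_CUBIC)[:,:,::-1])
cv2.imwrite("pics/c_scene.png",d[:,:,::-1])
E
```

```text
brassT [(np.int32(397), [193, 244, 24, 21], array([204.5, 254.5]))]
brassS [(np.int32(366), [320, 198, 18, 26], array([328.3, 210.4]))]
steelT [(np.int32(804), [150, 170, 40, 40], array([171.9, 188.3])), (np.int32(9), [151, 196, 6, 3], array([153.4, 197.2])), (np.int32(37), [150, 200, 11, 10], array([154.5, 203.7]))]
steelS [(np.int32(398), [369, 220, 19, 26], array([377.9, 232.6]))]
blueT [(np.int32(114), [383, 221, 21, 19], array([391.4, 232.4]))]
blueS [(np.int32(297), [176, 230, 19, 24], array([185.4, 242.6]))]
redT [(np.int32(95), [396, 219, 14, 11], array([403., 224.]))]
redT []
redS [(np.int32(150), [179, 195, 9, 21], array([182.9, 204.6]))]
redS []
markT [(np.int32(32), [312, 232, 8, 4], array([315.5, 233.5]))]
markT []
```

View pics/c_top.png

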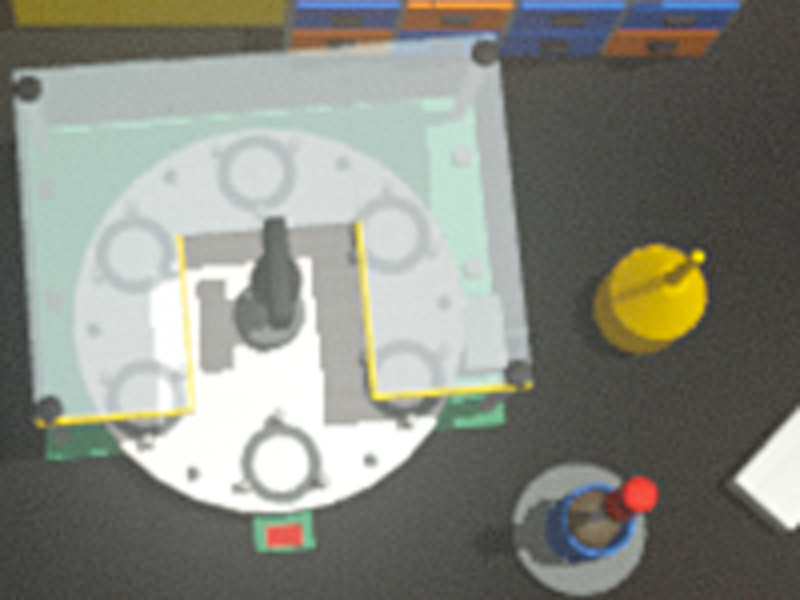

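View pics/c_scene.png

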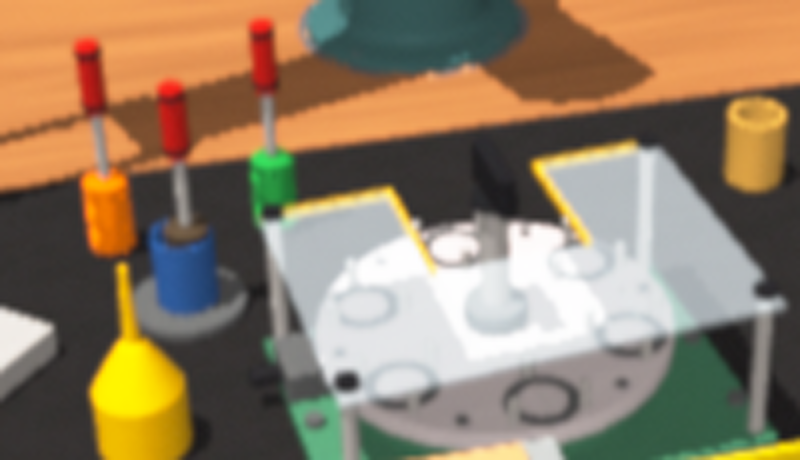

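The crops confirm the choice. The red-handled brush stands in the blue pot, with its handle at top crop (640,493) and pot centre at about (590,520). The six nest rings are clear, with the front one at crop (281,462) and the handle bar pointing radially at (275,270).

```bash
python3 - <<'E'
from h import *
T=load("top0.npz");S=load("scene0.npz"); Tc,Sc=T[1:],S[1:]
f=lambda x,y:((x+.5)/4-.5+245,(y+.5)/4-.5+100)
R=np.array([plane(*Tc,*f(*c),0.048)[:2] for c in [(281,462),(148,400),(135,252),(257,172),(392,235),(405,378)]])
cx,r=cv2.minEnclosingCircle(R.astype(np.float32))
ax=R.mean(0); print("axis",ax,"rads",np.linalg.norm(R-ax,axis=1).round(4)); d=R-ax
ang=np.degrees(np.arctan2(d[:,1],d[:,0])); print("angs",ang.round(1),"st0",R[0])
k=np.array([0,300,240,180,120,60]); print("st0 dir by fit",((ang-k+ -0)%360).round(1))
print("mark",plane(*Tc,315.5,233.5,0.01))
print("bar top ends",plane(*Tc,*f(276,220),.189),plane(*Tc,*f(278,322),.189))
print("brush handle 2view",two(ray(*Tc,403,224),ray(*Sc,182.9,204.6)))
print("pot rim top view",plane(*Tc,*f(595,521),.07),"foot",plane(*Tc,*f(580,529),.0))
for z in (.07,): print("pot 2view",two(ray(*Tc,*f(588,521)),ray(*Sc,185.4,242.6)))
print("steelT",blobs(T[0],(0,0,95),(179,90,255),(150,172,190,210))[0])
for nm,t,s in (("brass",(204.5,254.5),(328.3,210.4)),("steel",(168.5,191),(377.9,232.6))): print(nm,two(ray(*Tc,*t),ray(*Sc,*s)))
# rim ellipse approximate: scene bottoms
print("green top",plane(*Tc,370,267,.2),"orange",plane(*Tc,428,267,.2),"oil",plane(*Tc,407,176,.1))
b=np.hstack([cv2.resize(T[0][y:y+50,x:x+50],None,fx=8,fy=8,interpolation=cv2.INTER_CUBIC) for x,y in ((180,230),(144,166))])
cv2.imwrite("pics/cups.png",b[:,:,::-1])
E
```

```text
axis [ 0.57731149 -0.06008011] rads [0.0997 0.0999 0.101  0.1002 0.1    0.0998]
angs [-175.6  125.5   64.4    4.8  -55.9 -115. ] st0 [ 0.4779099  -0.06766995]
st0 dir by fit [184.4 185.5 184.4 184.8 184.1 185. ]
mark [ 0.43252763 -0.07121236  0.01      ]
bar top ends [ 0.60525874 -0.05779201  0.189     ] [ 0.54274473 -0.05892465  0.189     ]
brush handle 2view (array([ 0.44101145, -0.26745879,  0.17406715]), np.float64(0.005114188174305422))
pot rim top view [ 0.43755629 -0.26969875  0.07      ] foot [ 0.4394173 -0.2746111  0.       ]
pot 2view (array([ 0.44095113, -0.27105792,  0.03887784]), np.float64(0.0015958473853764212))
steelT [(np.int32(297), [157, 179, 24, 20], array([168.1, 189.4]))]
brass (array([0.37158489, 0.22606733, 0.03765804]), np.float64(0.000420451949017071))
steel (array([0.54350628, 0.33073242, 0.03729597]), np.float64(0.001156452437263543))
green top [ 0.33794405 -0.18592858  0.2       ] orange [ 0.33910788 -0.3177866   0.2       ] oil [ 0.57368053 -0.30149488  0.1       ]
```

View pics/cups.png

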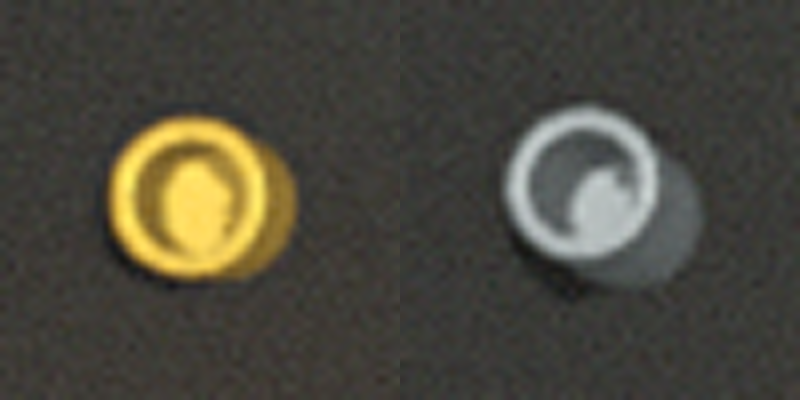

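The close crop shows the brass rim centred at crop (187,197) and the steel rim at (581,183), both hollow, open-topped cups.

```bash
python3 - <<'E'
from h import *
T=load("top0.npz")
for u,v in ((202.94,254.2),(166.2,188.5)): print(plane(*T[1:],u,v,.068))
E
```

```text
[0.37074283 0.22429487 0.068     ]
[0.54423976 0.32830486 0.068     ]
```

Call:
play_rows(
  travel=[
    [22,33,9],
    [22,33,9],
    [22,33,9],
    [22,33,9],
    [22,33,9],
    [22,33,9],
    [22,33,9],
    [22,33,9],
  ],
  roll=[0.12,0.12,0.12,0.12,0.12,0.12,0.12,0.12],
  hand=[-1,-1,-1,-1,-1,-1,-1,-1],
  force=40,
)

```text
t: 0.77
ee_pos: [0.4077, -0.3682, 0.3033]
tool_rot: [0.791, 0.611, -0.0, -0.0]
wrist_force: [1.0, 0.3, -0.1]
gripper_width: 1.005
grip_force: 0.0
```

Call:
play_rows(
  travel=[
    [5,38,0],
    [5,38,0],
    [5,38,0],
    [5,38,0],
    [5,38,0],
    [5,38,0],
    [5,38,0],
    [5,38,0],
  ],
  roll=[0.042,0.042,0.042,0.042,0.042,0.042,0.042,0.042],
  hand=[-1,-1,-1,-1,-1,-1,-1,-1],
)

```text
t: 1.43
ee_pos: [0.4468, -0.0643, 0.303]
tool_rot: [0.679, 0.734, -0.0, -0.0]
wrist_force: [0.1, -0.1, -0.7]
gripper_width: 0.999
grip_force: 0.0
```

Call:
play_rows(
  travel=[
    [-10,37,-12],
    [-10,37,-12],
    [-10,37,-12],
    [-10,37,-12],
    [-10,37,-12],
    [-10,37,-12],
    [-10,37,-12],
    [-7,30,-12],
  ],
  roll=[0,0,0,0,0,0,0,0],
  hand=[-1,-1,-1,-1,-1,-1,-1,-1],
)

```text
t: 2.1
ee_pos: [0.3688, 0.225, 0.2066]
tool_rot: [0.68, 0.733, 0.0, -0.0]
wrist_force: [0.5, 0.5, -0.2]
gripper_width: 1.002
grip_force: 0.0
```

```bash
python3 - <<'E'
from station import *
import numpy as np,cv2
s=state();print(s["ee_pos"],s["tool_rot"],s["joints"])
d=get_image("wrist"); cv2.imwrite("pics/w1.png",d["pixels"][:,:,::-1]);np.savez("w1.npz",p=d["pixels"],K=d["camera_matrix"],E=d["extrinsics"]);print(d["camera_matrix"],d["extrinsics"])
E
```

```text
[0.36875742 0.22498245 0.20655505] [ 6.79738902e-01  7.33454120e-01  1.24081622e-04 -2.50023809e-04] [ 4.89698730e-01 -1.93572940e-01  2.12288606e+00  5.91360892e-04
  1.21220890e+00  4.13508141e-01]
[[325.1922621    0.         277.99688938]
 [  0.         325.1922621  212.62536396]
 [  0.           0.           1.        ]] [[ 9.97039265e-01  7.68933582e-02 -3.39691955e-04 -3.85442076e-01]
 [ 7.33413745e-02 -9.49636546e-01  3.04649756e-01  1.54872445e-01]
 [ 2.31029589e-02 -3.03772683e-01 -9.52464388e-01  4.16724361e-01]
 [ 0.00000000e+00  0.00000000e+00  0.00000000e+00  1.00000000e+00]]
```

View pics/w1.png

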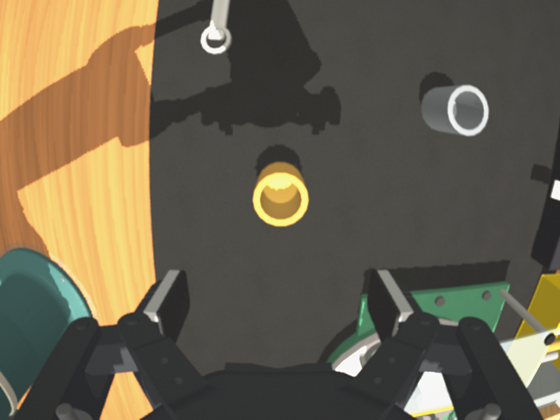

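The wrist view shows the brass rim centred at about (280,198) and the steel cup at (467,110), with the fingers open on either side.

```bash
cat >> h.py <<'E'
def fplane(K,E,u,v,z):
    m=np.array([u-K[0,2],v-K[1,2]])/K[0,0]; r=np.hypot(*m)
    d=E[:3,:3].T@np.r_[np.sin(r)*m/max(r,1e-9),np.cos(r)]; c=-E[:3,:3].T@E[:3,3]
    return c+d*(z-c[2])/d[2]
def fproj(K,E,p):
    q=E[:3,:3]@np.asarray(p,float)+E[:3,3]; a=np.hypot(q[0],q[1]); r=np.arctan2(a,q[2])*K[0,0]
    return q[:2]/a*r+K[:2,2]
E
python3 - <<'E'
from h import *
p,K,E=load("w1.npz")
for u,v in ((280.3,198.5),(467.5,110.5)):
    q=fplane(K,E,u,v,.068);print(q)
E
```

```text
[0.37118249 0.22691433 0.068     ]
[0.5430518  0.32974701 0.068     ]
```

Call:
play_rows(
  travel=[
    [2,1,-35],
    [0,0,-35],
    [0,0,-35],
    [0,0,-35],
    [0,0,-25],
    [0,0,-10],
    [0,0,0],
    [0,0,0],
  ],
  roll=[0,0,0,0,0,0,0,0],
  hand=[-1,-1,-1,-1,-1,-1,0.3,0.3],
)

```text
t: 2.82
ee_pos: [0.3725, 0.2238, 0.0325]
tool_rot: [0.68, 0.733, -0.0, -0.0]
wrist_force: [1.0, -0.1, 0.5]
gripper_width: 0.746
grip_force: 0.0
```

Call:
play_rows(
  travel=[
    [0,0,0],
    [0,0,0],
    [0,0,0],
    [0,0,0],
    [0,0,0],
    [0,0,0],
  ],
  roll=[0,0,0,0,0,0],
  hand=[0.6,0.6,0.6,0.6,0.6,0.6],
)

```text
t: 3.32
ee_pos: [0.3736, 0.2246, 0.0343]
tool_rot: [0.68, 0.733, 0.001, 0.0]
wrist_force: [-2.3, -1.2, 6.6]
gripper_width: 0.579
grip_force: 42.9
```

Call:
play_rows(
  travel=[
    [0,0,20],
    [0,0,35],
    [0,0,35],
    [0,0,35],
    [0,0,35],
    [5,-20,0],
    [10,-30,0],
    [13,-35,0],
  ],
  roll=[0,0,0,0,0,0,0,0],
  hand=[0.6,0.6,0.6,0.6,0.6,0.6,0.6,0.6],
)

```text
t: 3.98
ee_pos: [0.4007, 0.1391, 0.1938]
tool_rot: [0.679, 0.734, 0.002, 0.001]
wrist_force: [0.7, -0.9, -5.2]
gripper_width: 0.577
grip_force: 43.9
```

Call:
play_rows(
  travel=[
    [13,-36,0],
    [13,-36,0],
    [13,-36,0],
    [13,-36,0],
    [12,-34,0],
    [12,-30,0],
    [0,0,0],
    [0,0,0],
  ],
  roll=[0,0,0,0,0,0,0,0],
  hand=[0.6,0.6,0.6,0.6,0.6,0.6,0.6,0.6],
)

```text
t: 4.65
ee_pos: [0.4766, -0.0708, 0.1924]
tool_rot: [0.681, 0.732, 0.0, 0.0]
wrist_force: [-0.9, 0.8, -3.9]
gripper_width: 0.577
grip_force: 43.9
```

```bash
python3 - <<'E'
from station import *
import numpy as np,cv2
s=state();print(s["ee_pos"],s["tool_rot"],s["wrist_force"],s["grip_force"])
for n in ("wrist","top"):
    d=get_image(n); np.savez(n+"2.npz",p=d["pixels"],K=d["camera_matrix"],E=d["extrinsics"])
    if n=="wrist": a=d["pixels"]
    else: b=d["pixels"]
out=np.hstack([cv2.resize(a[150:420,140:420],(400,386)),cv2.resize(b[160:256,260:360],(400,386),interpolation=cv2.INTER_CUBIC)])
cv2.imwrite("pics/n2.png",out[:,:,::-1])
E
```

```text
[ 0.4766073  -0.07080623  0.19236014] [6.81417341e-01 7.31895049e-01 1.06475469e-04 1.82258116e-04] [-0.85653078  0.75693331 -3.91830753] 43.89002166688442
```

View pics/n2.png

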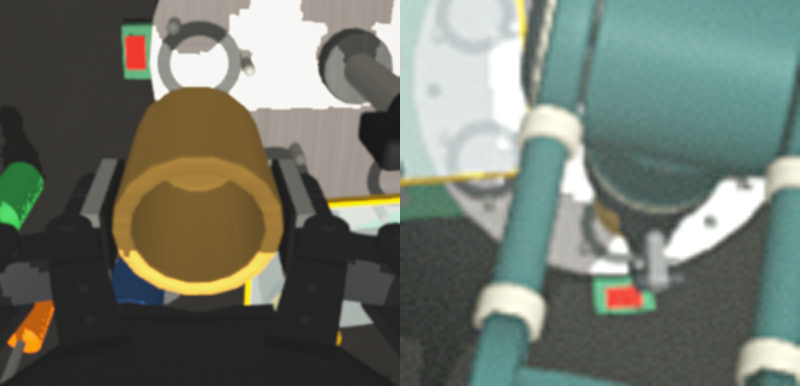

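The left half (wrist) shows the cup held square, rim centred at about crop (197,226), with the front nest ring behind it at (200,62) and the red mark at (136,52). The arm hides the nest in the top view.

```bash
python3 - <<'E'
from h import *
p,K,E=load("wrist2.npz")
print("ring",fplane(K,E,140+200*.7,150+62*.6995,.048))
print("ring from extents",[fplane(K,E,140+x*.7,150+y*.6995,.048)[:2] for x,y in ((157,62),(243,60),(200,22))])
print("mark",fplane(K,E,140+136*.7,150+52*.6995,.02))
for z in (.222,.226): print("rim",[fplane(K,E,140+x*.7,150+y*.6995,z)[:2].round(4) for x,y in ((113,226),(281,226),(197,157),(197,294))])
E
```

```text
ring [ 0.47862832 -0.06573627  0.048     ]
ring from extents [array([ 0.45119162, -0.06767853]), array([ 0.50595935, -0.06237379]), array([ 0.4767217 , -0.03996182])]
mark [ 0.43409738 -0.06879537  0.02      ]
rim [array([ 0.4523, -0.0727]), array([ 0.5019, -0.0691]), array([ 0.4754, -0.0477]), array([ 0.479 , -0.0977])]
rim [array([ 0.453 , -0.0699]), array([ 0.5008, -0.0664]), array([ 0.4753, -0.0458]), array([ 0.4788, -0.094 ])]
```

Call:
play_rows(
  travel=[
    [0.5,2,-25],
    [0.5,1.5,-30],
    [0,0,-25],
    [0,0,-5],
    [0,0,-5],
    [0,0,-3],
    [0,0,0],
  ],
  roll=[0,0,0,0,0,0,0],
  hand=[0.6,0.6,0.6,0.6,0.6,0.6,0.6],
)

```text
t: 5.33
ee_pos: [0.4781, -0.0653, 0.1002]
tool_rot: [0.68, 0.733, 0.0, 0.001]
wrist_force: [-0.1, 0.0, -4.1]
gripper_width: 0.578
grip_force: 43.9
```

```bash
python3 - <<'E'
from station import *
import numpy as np,cv2
d=get_image("wrist"); np.savez("wrist3.npz",p=d["pixels"],K=d["camera_matrix"],E=d["extrinsics"]);print(state()["ee_pos"])
cv2.imwrite("pics/n3.png",cv2.resize(d["pixels"][140:370,140:420],None,fx=2.5,fy=2.5,interpolation=cv2.INTER_CUBIC)[:,:,::-1])
E
```

```text
[ 0.47847471 -0.06550006  0.10067705]
```

View pics/n3.png

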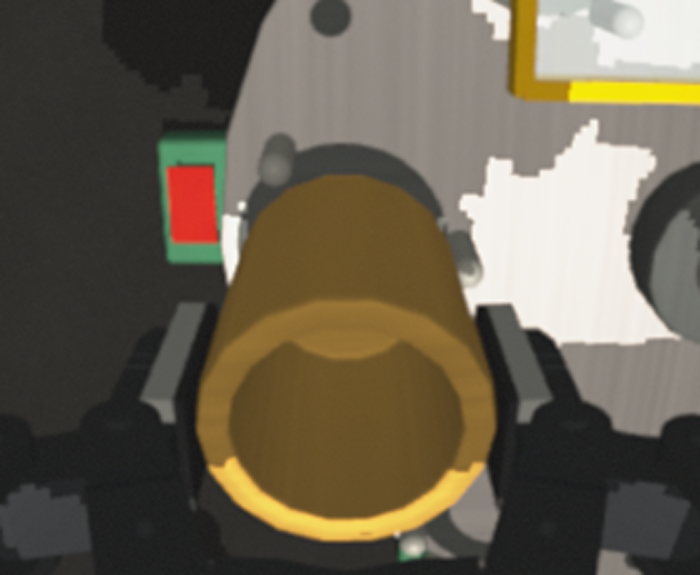

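The cup is above the nest, with the pin tips at crop (276,170), (470,272) and (413,547). I'll fit a circle through those and compare its centre with the rim.

```bash
python3 - <<'E'
from h import *
p,K,E=load("wrist3.npz"); g=lambda x,y:(139.7+x/2.5,139.7+y/2.5)
P=np.array([fplane(K,E,*g(x,y),.067)[:2] for x,y in ((276,170),(470,272),(413,547))]);print(P)
A=np.c_[2*P,np.ones(3)];c=np.linalg.solve(A,(P**2).sum(1));print("centre",c[:2],np.sqrt(c[2]+c[:2]@c[:2]))
for z in (.130,.1347): print("rim",[fplane(K,E,*g(x,y),z)[:2].round(4) for x,y in ((197,420),(496,420),(346,298),(346,541))])
E
```

```text
[[ 0.46102197 -0.0414928 ]
 [ 0.50837201 -0.06338847]
 [ 0.50498734 -0.15236961]]
centre [ 0.45988419 -0.10609903] 0.06461625657040185
rim [array([ 0.4536, -0.067 ]), array([ 0.5039, -0.0632]), array([ 0.4769, -0.0418]), array([ 0.4808, -0.0923])]
rim [array([ 0.4544, -0.0637]), array([ 0.5026, -0.06  ]), array([ 0.4767, -0.0395]), array([ 0.4804, -0.088 ])]
```

Call:
play_rows(
  travel=[
    [0,0,-4],
    [0,0,-4],
    [0,0,-4],
    [0,0,-4],
    [0,0,0],
    [0,0,0],
  ],
  roll=[0,0,0,0,0,0],
  hand=[0.6,0.6,0.6,0.6,0.6,0.6],
)

```text
t: 5.88
ee_pos: [0.4769, -0.0656, 0.0827]
tool_rot: [0.68, 0.733, -0.0, -0.0]
wrist_force: [-1.0, -0.7, -4.8]
gripper_width: 0.579
grip_force: 44.0
```

Call:
play_rows(
  travel=[
    [0,0,-2],
    [0,0,-1],
    [0,0,0],
    [0,0,0],
    [0,0,0],
    [0,0,0],
    [0,0,0],
  ],
  roll=[0,0,0,0,0,0,0],
  hand=[0.6,0.6,0.6,-0.1,-0.5,-0.5,-0.5],
)

```text
t: 6.47
ee_pos: [0.4764, -0.0657, 0.0807]
tool_rot: [0.68, 0.733, -0.001, -0.001]
wrist_force: [-7.2, -1.2, 2.1]
gripper_width: 0.749
grip_force: 0.0
```

Call:
play_rows(
  travel=[
    [0,0,10],
    [0,0,40],
    [0,0,40],
    [0,0,40],
    [0,0,40],
    [0,0,40],
    [0,0,0],
  ],
  roll=[0,0,0,0,0,0,0],
  hand=[-0.5,-0.5,-0.5,-0.5,-0.5,-0.5,-0.5],
)

```text
t: 7.05
ee_pos: [0.4835, -0.0666, 0.303]
tool_rot: [0.68, 0.733, 0.006, 0.009]
wrist_force: [1.7, 0.2, 0.3]
gripper_width: 0.753
grip_force: 0.0
```

```bash
python3 - <<'E'
from station import *
import numpy as np,cv2
a=[]
d=get_image("wrist"); np.savez("wrist4.npz",p=d["pixels"],K=d["camera_matrix"],E=d["extrinsics"]);print(state()["ee_pos"])
s=get_image("scene"); np.savez("scene4.npz",p=s["pixels"],K=s["camera_matrix"],E=s["extrinsics"])
o=np.hstack([cv2.resize(d["pixels"][130:330,180:380],(400,400)),cv2.resize(s["pixels"][190:290,210:310],(400,400),interpolation=cv2.INTER_CUBIC)])
cv2.imwrite("pics/n4.png",o[:,:,::-1])
E
```

```text
[ 0.48206682 -0.06626676  0.29900618]
```

View pics/n4.png

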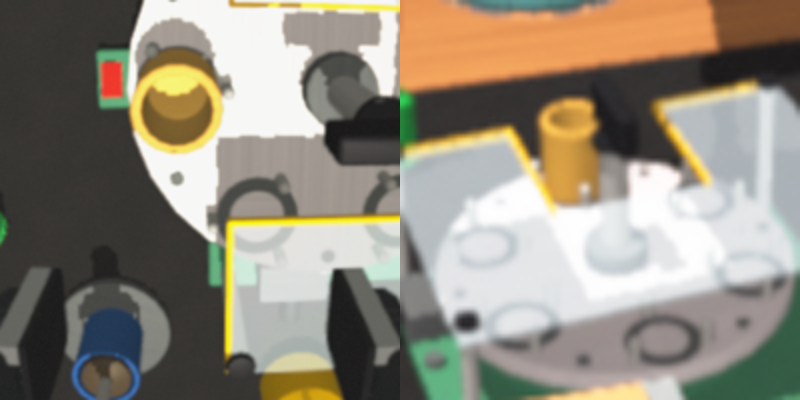

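The brass cup is seated upright in the front nest, with its rim at wrist crop (177,108). Next I move over the brush and measure its red handle top.

Call:
play_rows(
  travel=[
    [-6,-30,0],
    [-6,-34,0],
    [-6,-34,0],
    [-6,-34,0],
    [-6,-30,0],
    [-6,-24,0],
    [-4,-17,0],
    [0,0,0],
  ],
  roll=[0,0,0,0,0,0,0,0],
  hand=[-0.5,-0.5,-0.5,-0.5,-0.5,-0.5,-0.5,-0.5],
)

```text
t: 7.82
ee_pos: [0.4362, -0.2713, 0.289]
tool_rot: [0.681, 0.732, -0.001, -0.0]
wrist_force: [0.6, -0.4, 0.0]
gripper_width: 0.75
grip_force: 0.0
```

```bash
python3 - <<'E'
from station import *
from h import *
p4,K4,E4=load("wrist4.npz"); print("brass rim",fplane(K4,E4,268.2,183.8,.113))
d=get_image("wrist"); np.savez("wrist5.npz",p=d["pixels"],K=d["camera_matrix"],E=d["extrinsics"]);s=state();print(s["ee_pos"],s["joints"])
K,E=d["camera_matrix"],d["extrinsics"]
b=blobs(d["pixels"],(0,150,80),(8,255,255),(0,0,560,420),40)[0]
for x in b: print(x, fplane(K,E,*x[2],.2))
print(fproj(K,E,[.4405,-.2695,.2]))
cv2.imwrite("pics/w5.png",d["pixels"][:,:,::-1])
E
```

```text
brass rim [ 0.47748045 -0.06433529  0.113     ]
[ 0.43660815 -0.2696768   0.28907706] [-6.01963431e-01 -7.61754591e-02  1.86807791e+00  1.77037430e-04
  1.35134034e+00 -6.74091542e-01]
(np.int32(183), [282, 10, 11, 18], array([286.9,  18.3])) [ 0.43215411 -0.1240703   0.2       ]
(np.int32(813), [145, 87, 42, 27], array([165. , 100.5])) [ 0.34800104 -0.18761258  0.2       ]
(np.int32(231), [273, 185, 21, 16], array([282.6, 191.7])) [ 0.43851384 -0.2507758   0.2       ]
(np.int32(562), [271, 198, 27, 27], array([283.6, 211.4])) [ 0.44042418 -0.26587099  0.2       ]
(np.int32(418), [159, 230, 28, 29], array([174.7, 241.6])) [ 0.35545206 -0.29754024  0.2       ]
(np.int32(402), [151, 249, 23, 23], array([161.6, 259.8])) [ 0.34291622 -0.31523118  0.2       ]
(np.int32(6857), [204, 308, 152, 63], array([280.2, 338.5])) [ 0.4470179  -0.38670222  0.2       ]
(np.int32(470), [387, 364, 34, 20], array([402.7, 374.7])) [ 0.58156881 -0.43780965  0.2       ]
(np.int32(45), [432, 412, 10, 8], array([436.4, 416.6])) [ 0.66051996 -0.52822303  0.2       ]
[283.32476701 215.99568125]
```

Call:
play_rows(
  travel=[
    [2,1,-30],
    [2,0.5,-35],
    [0,0,-35],
    [0,0,-25],
    [0,0,-8],
    [0,0,0],
    [0,0,0],
    [0,0,0],
  ],
  roll=[0,0,0,0,0,0,0,0],
  hand=[-0.4,-0.4,-0.4,-0.4,-0.4,-0.2,0.4,0.9],
  force=40,
)

```text
t: 8.53
ee_pos: [0.4429, -0.2676, 0.1595]
tool_rot: [0.68, 0.733, 0.0, 0.002]
wrist_force: [0.1, -0.1, -0.5]
gripper_width: 0.326
grip_force: 0.0
```

Call:
play_rows(
  travel=[
    [0,0,0],
    [0,0,0],
    [0,0,0],
    [0,0,0],
    [0,0,0],
    [0,0,0],
  ],
  roll=[0,0,0,0,0,0],
  hand=[0.9,0.9,0.9,0.9,0.9,0.9],
)

```text
t: 9.03
ee_pos: [0.4427, -0.2681, 0.1598]
tool_rot: [0.68, 0.733, 0.0, 0.002]
wrist_force: [0.2, 0.8, 7.1]
gripper_width: 0.221
grip_force: 39.8
```

Call:
play_rows(
  travel=[
    [0,0,15],
    [0,0,35],
    [0,0,38],
    [0,0,38],
    [4,20,0],
    [5,33,0],
    [6,36,0],
    [6,36,0],
  ],
  roll=[0,0,0,0,0,0,0,0],
  hand=[0.9,0.9,0.9,0.9,0.9,0.9,0.9,0.9],
)

```text
t: 9.7
ee_pos: [0.4624, -0.1413, 0.2841]
tool_rot: [0.681, 0.732, 0.0, 0.001]
wrist_force: [0.2, 0.7, -1.7]
gripper_width: 0.226
grip_force: 39.3
```

Call:
play_rows(
  travel=[
    [6,36,0],
    [5,26,0],
    [3,15,0],
    [0,0,0],
    [0,0,0],
  ],
  roll=[0,0,0,0,0],
  hand=[0.9,0.9,0.9,0.9,0.9],
)

```text
t: 10.12
ee_pos: [0.4764, -0.0646, 0.2835]
tool_rot: [0.679, 0.734, -0.0, 0.0]
wrist_force: [0.7, -0.6, -1.6]
gripper_width: 0.218
grip_force: 39.3
```

```bash
python3 - <<'E'
from station import *
from h import *
s=state();print(s["ee_pos"],s["wrist_force"])
d=get_image("wrist"); e=get_image("scene")
np.savez("wrist6.npz",p=d["pixels"],K=d["camera_matrix"],E=d["extrinsics"])
o=np.hstack([cv2.resize(d["pixels"][130:380,180:380],(400,500)),cv2.resize(e["pixels"][170:270,215:295],(400,500),interpolation=cv2.INTER_CUBIC)])
cv2.imwrite("pics/n6.png",o[:,:,::-1])
E
```

```text
[ 0.47635584 -0.06462461  0.28350808] [ 0.73460473 -0.60122925 -1.6319905 ]
```

View pics/n6.png

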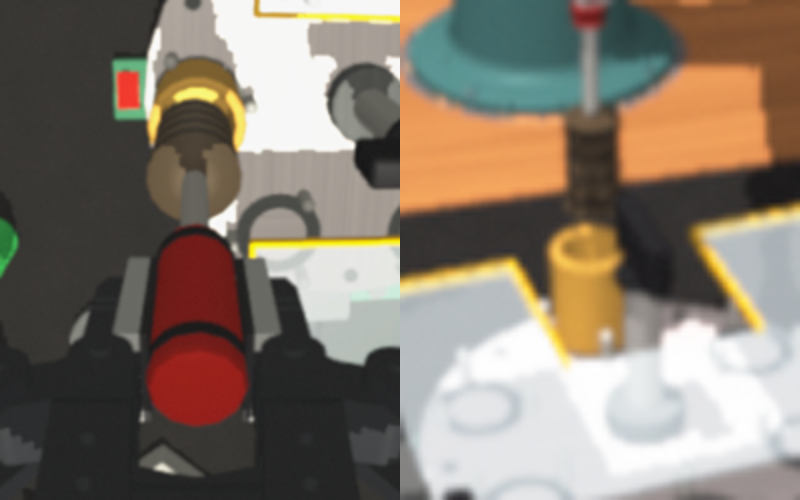

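The brush hangs vertically above the cup. In the scene half, the head is at x≈592 and the cup at 589. In the wrist half, the head top is at (193,178) and the rim at x≈196.

```bash
python3 - <<'E'
from h import *
p,K,E=load("wrist6.npz"); g=lambda x,y:(180+x/2-.25,130+y/2-.25)
for x,y in ((147,178),(241,178),(194,219)): print("head",fplane(K,E,*g(x,y),.205))
print("handle top",fplane(K,E,*g(198,385),.3255))
for x,y in ((147,115),(246,112)): print("rim",fplane(K,E,*g(x,y),.113))
E
```

```text
head [ 0.45889619 -0.06307768  0.205     ]
head [ 0.49268124 -0.06043271  0.205     ]
head [ 0.47701788 -0.07765999  0.205     ]
handle top [ 0.47700349 -0.06232292  0.3255    ]
rim [ 0.4521241  -0.06207969  0.113     ]
rim [ 0.50090698 -0.05672902  0.113     ]
```

Call:
play_rows(
  travel=[
    [1,-2,0],
    [0,0,-10],
    [0,0,-12],
    [0,0,-14],
    [0,0,-14],
    [0,0,-12],
    [0,0,-8],
    [0,0,0],
  ],
  roll=[0,0,0,0,0,0,0,0],
  hand=[0.9,0.9,0.9,0.9,0.9,0.9,0.9,0.9],
)

```text
t: 10.88
ee_pos: [0.4754, -0.067, 0.2101]
tool_rot: [0.68, 0.733, -0.001, -0.002]
wrist_force: [-0.5, -0.5, -2.9]
gripper_width: 0.219
grip_force: 39.3
```

Call:
play_rows(
  travel=[
    [0,0,-3],
    [0,0,-2],
    [0,0,0],
    [0,0,0],
    [0,0,20],
    [0,0,20],
    [0,0,8],
    [0,0,0],
  ],
  roll=[0,0,0,0,0,0,0,0],
  hand=[0.9,0.9,0.9,0.9,0.9,0.9,0.9,0.9],
)

```text
t: 11.55
ee_pos: [0.4794, -0.0675, 0.2596]
tool_rot: [0.68, 0.733, 0.002, 0.003]
wrist_force: [0.3, -0.3, -0.3]
gripper_width: 0.221
grip_force: 39.4
```

Call:
play_rows(
  travel=[
    [0,0,0],
    [0,0,-16],
    [0,0,-16],
    [0,0,-12],
    [0,0,-4],
    [0,0,0],
    [0,0,0],
    [0,0,0],
  ],
  roll=[0,0,0,0,0,0,0,0],
  hand=[0.9,0.9,0.9,0.9,0.9,0.9,0.9,0.9],
)

```text
t: 12.22
ee_pos: [0.4779, -0.0672, 0.2089]
tool_rot: [0.68, 0.733, 0.0, 0.0]
wrist_force: [-1.1, 0.2, -1.0]
gripper_width: 0.226
grip_force: 39.4
```

Call:
play_rows(
  travel=[
    [0,0,-2],
    [0,0,-2],
    [0,0,-2],
    [0,0,0],
    [0,0,0],
  ],
  roll=[0,0,0,0,0],
  hand=[0.9,0.9,0.9,0.9,0.9],
)

```text
t: 12.63
ee_pos: [0.4778, -0.0672, 0.2028]
tool_rot: [0.68, 0.733, 0.0, 0.001]
wrist_force: [0.2, 0.7, 1.1]
gripper_width: 0.227
grip_force: 39.7
```

Call:
play_rows(
  travel=[
    [0,0,15],
    [0,0,30],
    [0,0,30],
    [0,0,12],
    [-4,-20,0],
    [-6,-34,0],
    [-6,-36,0],
    [-6,-36,0],
  ],
  roll=[0,0,0,0,0,0,0,0],
  hand=[0.9,0.9,0.9,0.9,0.9,0.9,0.9,0.9],
)

```text
t: 13.3
ee_pos: [0.4548, -0.1939, 0.2887]
tool_rot: [0.679, 0.734, 0.0, -0.0]
wrist_force: [0.7, 0.0, -1.9]
gripper_width: 0.223
grip_force: 39.4
```

Call:
play_rows(
  travel=[
    [-6,-34,0],
    [-5,-25,0],
    [-2,-14,0],
    [0,0,0],
    [0,0,0],
  ],
  roll=[0,0,0,0,0],
  hand=[0.9,0.9,0.9,0.9,0.9],
)

```text
t: 13.72
ee_pos: [0.4421, -0.266, 0.2885]
tool_rot: [0.681, 0.733, 0.0, -0.001]
wrist_force: [-0.2, 0.7, -1.0]
gripper_width: 0.22
grip_force: 39.4
```

Call:
play_rows(
  travel=[
    [0.5,-2,-15],
    [0,0,-25],
    [0,0,-30],
    [0,0,-30],
    [0,0,-18],
    [0,0,-7],
    [0,0,0],
    [0,0,0],
  ],
  roll=[0,0,0,0,0,0,0,0],
  hand=[0.9,0.9,0.9,0.9,0.9,0.9,0.9,0.9],
)

```text
t: 14.38
ee_pos: [0.4435, -0.2674, 0.1649]
tool_rot: [0.68, 0.734, 0.0, 0.0]
wrist_force: [1.6, -0.8, -0.3]
gripper_width: 0.221
grip_force: 39.5
```

Call:
play_rows(
  travel=[
    [0,0,-2],
    [0,0,-1.5],
    [0,0,0],
    [0,0,0],
    [0,0,0],
    [0,0,0],
    [0,0,10],
    [0,0,25],
  ],
  roll=[0,0,0,0,0,0,0,0],
  hand=[0.9,0.9,0.5,-0.3,-0.3,-0.3,-0.3,-0.3],
)

```text
t: 15.05
ee_pos: [0.4404, -0.2666, 0.1929]
tool_rot: [0.68, 0.733, -0.001, -0.004]
wrist_force: [0.2, -0.3, -0.6]
gripper_width: 0.649
grip_force: 0.0
```

Call:
play_rows(
  travel=[
    [0,0,30],
    [0,0,30],
    [0,0,30],
    [5,8,0],
    [12,18,0],
    [12,18,0],
    [12,18,0],
    [12,18,0],
  ],
  roll=[0,0,0,-0.12,-0.12,-0.12,-0.12,-0.12],
  hand=[-0.3,-0.3,-0.3,-0.3,-0.3,-0.3,-0.3,-0.3],
)

```text
t: 15.72
ee_pos: [0.4963, -0.1875, 0.287]
tool_rot: [0.868, 0.497, 0.0, 0.0]
wrist_force: [0.5, -0.2, 0.4]
gripper_width: 0.649
grip_force: 0.0
```

Call:
play_rows(
  travel=[
    [12,18,0],
    [12,18,0],
    [12,18,0],
    [12,18,0],
    [12,18,0],
    [12,18,0],
    [8,18,0],
    [0,0,0],
  ],
  roll=[-0.12,-0.12,-0.12,-0.12,-0.12,-0.12,-0.12,-0.12],
  hand=[-0.3,-0.3,-0.3,-0.3,-0.3,-0.3,-0.3,-0.3],
)

```text
t: 16.38
ee_pos: [0.5772, -0.0592, 0.2866]
tool_rot: [0.999, 0.041, 0.001, -0.001]
wrist_force: [0.7, -0.5, 0.1]
gripper_width: 0.649
grip_force: 0.0
```

```bash
python3 - <<'E'
from station import *
from h import *
s=state();print(s["ee_pos"],s["tool_rot"],s["joints"])
d=get_image("wrist"); e=get_image("scene")
np.savez("wrist7.npz",p=d["pixels"],K=d["camera_matrix"],E=d["extrinsics"]);np.savez("scene7.npz",p=e["pixels"],K=e["camera_matrix"],E=e["extrinsics"])
o=np.hstack([d["pixels"][:, 80:480],cv2.resize(e["pixels"][170:275,140:240],(400,420),interpolation=cv2.INTER_CUBIC)])
cv2.imwrite("pics/n7.png",o[:,:,::-1])
E
```

```text
[ 0.57724122 -0.05917562  0.286631  ] [ 9.99153471e-01  4.11237747e-02  7.15495129e-04 -8.14877420e-04] [-0.14620241  0.05459993  1.74304463  0.00191735  1.34284608  1.34189086]
```

View pics/n7.png

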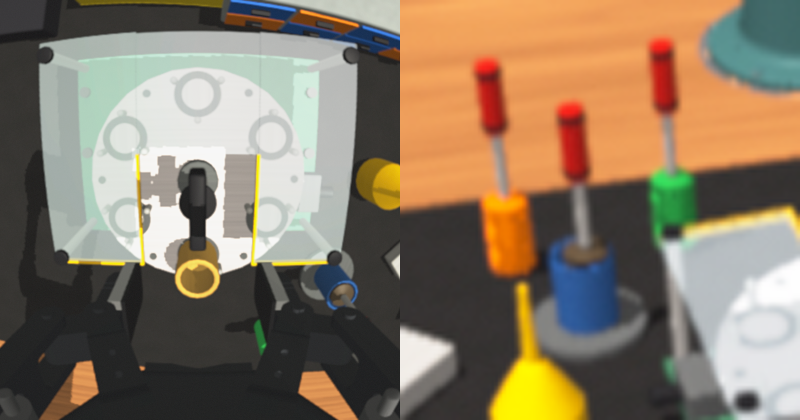

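The bar runs straight down the wrist image at crop x≈198, lined up with the tool. The scene half shows the brush standing in its blue pot.

Call:
play_rows(
  travel=[
    [0,0,-30],
    [0,0,-35],
    [0,0,-35],
    [0,0,-22],
    [0,0,-7],
    [0,0,0],
    [0,0,0],
    [0,0,0],
  ],
  roll=[0,0,0,0,0,0,0,0],
  hand=[-0.3,-0.3,-0.3,-0.3,-0.3,0.3,1,1],
  force=50,
)

```text
t: 17.15
ee_pos: [0.5773, -0.0614, 0.1594]
tool_rot: [0.999, 0.043, 0.002, -0.001]
wrist_force: [-2.6, 26.4, 0.9]
gripper_width: 0.232
grip_force: 12.2
```

Call:
play_rows(
  travel=[
    [0,0,0],
    [0,0,0],
    [0,0,0],
    [0,0,0],
    [0,0,0],
    [0,0,0],
  ],
  roll=[0,0,0,0,0,0],
  hand=[1,1,1,1,1,1],
)

```text
t: 17.65
ee_pos: [0.5771, -0.0583, 0.1596]
tool_rot: [0.999, 0.043, 0.002, -0.003]
wrist_force: [-1.9, 13.4, 1.0]
gripper_width: 0.156
grip_force: 51.9
```

Call:
play_rows(
  travel=[
    [0,1,0],
    [0,0.5,0],
    [0,0,0],
    [0,0,0],
    [0,0,0],
    [0,0,0],
    [0,0,0],
    [0,0,0],
  ],
  roll=[0.04,0.08,0.1,0.1,0.1,0.1,0.1,0.1],
  hand=[1,1,1,1,1,1,1,1],
)

```text
t: 18.32
ee_pos: [0.577, -0.0582, 0.1596]
tool_rot: [0.919, 0.394, 0.002, -0.001]
wrist_force: [-1.4, 8.2, 1.5]
gripper_width: 0.154
grip_force: 52.0
```

Call:
play_rows(
  travel=[
    [0,0,0],
    [0,0,0],
    [0,0,0],
    [0,0,0],
    [0,0,0],
    [0,0,0],
    [0,0,0],
  ],
  roll=[0.1,0.1,0.08,0.047,0,0,0],
  hand=[1,1,1,1,1,1,1],
)

```text
t: 18.9
ee_pos: [0.577, -0.0582, 0.1596]
tool_rot: [0.844, 0.537, 0.002, -0.001]
wrist_force: [-0.6, 8.0, 1.2]
gripper_width: 0.156
grip_force: 52.0
```

Call:
play_rows(
  travel=[
    [0,0,0],
    [0,0,0],
    [0,0,0],
    [0,0,10],
    [0,0,35],
    [0,0,40],
    [0,0,40],
    [0,20,5],
  ],
  roll=[0,0,0,0,0,0,0,0],
  hand=[0.4,-0.2,-0.3,-0.3,-0.3,-0.3,-0.3,-0.5],
)

```text
t: 19.57
ee_pos: [0.5802, -0.0438, 0.2975]
tool_rot: [0.845, 0.535, 0.005, 0.006]
wrist_force: [0.9, -0.3, 1.4]
gripper_width: 0.744
grip_force: 0.0
```

Call:
play_rows(
  travel=[
    [-4,35,0],
    [-4,40,0],
    [-4,40,0],
    [-4,40,0],
    [-4,40,0],
    [-4,40,0],
    [-4,40,0],
    [-4,40,0],
  ],
  roll=[0.06,0.06,0.066,0.066,0.066,0.066,0.066,0.064],
  hand=[-1,-1,-1,-1,-1,-1,-1,-1],
)

```text
t: 20.23
ee_pos: [0.5438, 0.2761, 0.2884]
tool_rot: [0.679, 0.734, 0.001, 0.001]
wrist_force: [1.1, -0.1, 0.0]
gripper_width: 1.0
grip_force: 0.0
```

Call:
play_rows(
  travel=[
    [-2,35,-10],
    [0,17,-20],
    [0,0,-20],
    [0,0,-20],
    [0,0,0],
    [0,0,0],
  ],
  roll=[0,0,0,0,0,0],
  hand=[-1,-1,-1,-1,-1,-1],
)

```text
t: 20.73
ee_pos: [0.5412, 0.3259, 0.2163]
tool_rot: [0.68, 0.733, -0.001, -0.0]
wrist_force: [0.3, 0.2, 0.1]
gripper_width: 1.001
grip_force: 0.0
```

```bash
python3 - <<'E'
from station import *
from h import *
s=state();print(s["ee_pos"],s["tool_rot"],s["joints"])
d=get_image("wrist"); e=get_image("top")
np.savez("wrist8.npz",p=d["pixels"],K=d["camera_matrix"],E=d["extrinsics"]);np.savez("top8.npz",p=e["pixels"],K=e["camera_matrix"],E=e["extrinsics"])
o=np.hstack([cv2.resize(d["pixels"][80:330,180:380],(480,600)),cv2.resize(e["pixels"][100:250,245:325],(320,600),interpolation=cv2.INTER_CUBIC)])
cv2.imwrite("pics/n8.png",o[:,:,::-1])
E
```

```text
[0.54124611 0.32592534 0.21629524] [ 6.79707689e-01  7.33482100e-01 -1.17214025e-03 -3.03764051e-04] [ 5.02686135e-01  1.94277169e-01  1.71658200e+00 -1.72273345e-04
  1.23314975e+00  4.26676505e-01]
```

View pics/n8.png

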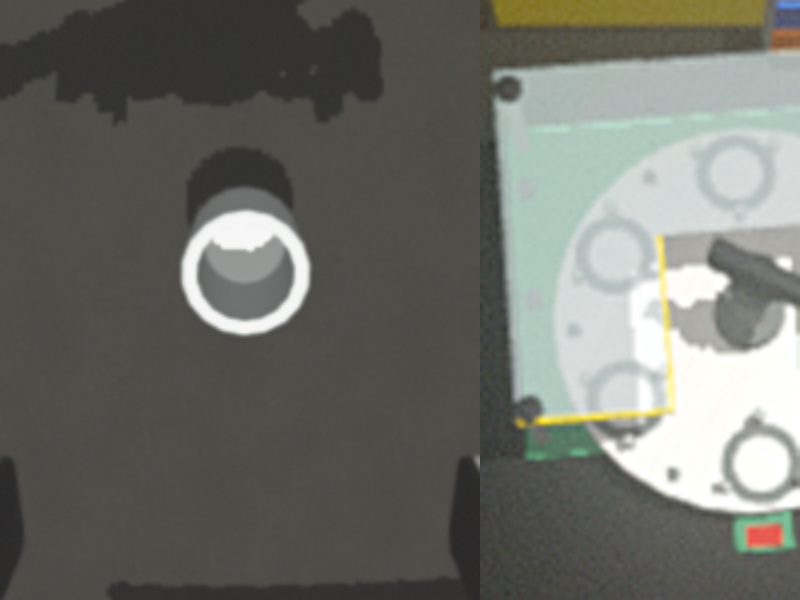

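The steel cup is at wrist crop (245,272) and has not been knocked. The top half shows the dial indexed one step with the bar turned, and an empty nest at the front.

```bash
python3 - <<'E'
from h import *
p,K,E=load("wrist8.npz"); print(fplane(K,E,281.9,193.1,.068))
T=load("top8.npz"); f=lambda x,y:((x+.5)/4-.5+245,(y+.5)/4-.5+100)
print("front ring",plane(*T[1:],*f(760-480,462),.048))
E
```

```text
[0.54475838 0.33020292 0.068     ]
front ring [ 0.4779058  -0.06700541  0.048     ]
```

Call:
play_rows(
  travel=[
    [1.5,1.5,-30],
    [1.5,1,-35],
    [0,0,-35],
    [0,0,-35],
    [0,0,-30],
    [0,0,-15],
    [0,0,-4],
    [0,0,0],
  ],
  roll=[0,0,0,0,0,0,0,0],
  hand=[-1,-1,-1,-1,-1,-1,-1,0.3],
  force=40,
)

```text
t: 21.5
ee_pos: [0.5453, 0.3286, 0.033]
tool_rot: [0.68, 0.733, -0.0, -0.0]
wrist_force: [0.2, 0.3, -0.1]
gripper_width: 0.877
grip_force: 0.0
```

Call:
play_rows(
  travel=[
    [0,0,0],
    [0,0,0],
    [0,0,0],
    [0,0,0],
    [0,0,0],
    [0,0,0],
    [0,0,0],
    [0,0,0],
  ],
  roll=[0,0,0,0,0,0,0,0],
  hand=[0.6,0.6,0.6,0.6,0.6,0.6,0.6,0.6],
)

```text
t: 22.17
ee_pos: [0.5464, 0.3298, 0.0361]
tool_rot: [0.68, 0.733, 0.002, 0.001]
wrist_force: [-2.3, -0.5, 6.4]
gripper_width: 0.584
grip_force: 42.0
```

Call:
play_rows(
  travel=[
    [0,0,20],
    [0,0,35],
    [0,0,35],
    [0,0,35],
    [0,0,35],
    [-6,-20,0],
    [-8,-33,0],
    [-10,-36,0],
  ],
  roll=[0,0,0,0,0,0,0,0],
  hand=[0.6,0.6,0.6,0.6,0.6,0.6,0.6,0.6],
)

```text
t: 22.83
ee_pos: [0.5216, 0.2403, 0.1949]
tool_rot: [0.679, 0.734, 0.002, 0.001]
wrist_force: [-0.1, -0.9, -4.6]
gripper_width: 0.582
grip_force: 43.3
```

Call:
play_rows(
  travel=[
    [-10,-38,0],
    [-10,-40,0],
    [-10,-40,0],
    [-8,-40,0],
    [-5,-40,0],
    [0,-40,0],
    [0,-36,0],
    [0,-22,0],
  ],
  roll=[0,0,0,0,0,0,0,0],
  hand=[0.6,0.6,0.6,0.6,0.6,0.6,0.6,0.6],
)

```text
t: 23.5
ee_pos: [0.4773, -0.0595, 0.1937]
tool_rot: [0.68, 0.733, -0.0, 0.001]
wrist_force: [0.9, -0.2, -4.6]
gripper_width: 0.579
grip_force: 43.3
```

Call:
play_rows(
  travel=[
    [0,-10,0],
    [0,0,0],
    [0,0,0],
  ],
  roll=[0,0,0],
  hand=[0.6,0.6,0.6],
)

```text
t: 23.75
ee_pos: [0.4778, -0.066, 0.1931]
tool_rot: [0.68, 0.733, 0.0, -0.0]
wrist_force: [0.1, -0.2, -5.5]
gripper_width: 0.579
grip_force: 43.3
```

Call:
play_rows(
  travel=[
    [0.5,1,-25],
    [0,0,-30],
    [0,0,-25],
    [0,0,-7],
    [0,0,-5],
    [0,0,0],
    [0,0,0],
  ],
  roll=[0,0,0,0,0,0,0],
  hand=[0.6,0.6,0.6,0.6,0.6,0.6,0.6],
)

```text
t: 24.33
ee_pos: [0.4795, -0.0647, 0.102]
tool_rot: [0.679, 0.734, 0.001, 0.001]
wrist_force: [0.6, -0.1, -2.8]
gripper_width: 0.582
grip_force: 43.4
```

```bash
python3 - <<'E'
from station import *
from h import *
s=state();print(s["ee_pos"],s["wrist_force"])
d=get_image("wrist"); np.savez("wrist9.npz",p=d["pixels"],K=d["camera_matrix"],E=d["extrinsics"])
cv2.imwrite("pics/n9.png",cv2.resize(d["pixels"][140:370,140:420],None,fx=2.5,fy=2.5,interpolation=cv2.INTER_CUBIC)[:,:,::-1])
E
```

```text
[ 0.47952526 -0.06467458  0.10204807] [ 0.55456743 -0.10616422 -2.78586336]
```

View pics/n9.png

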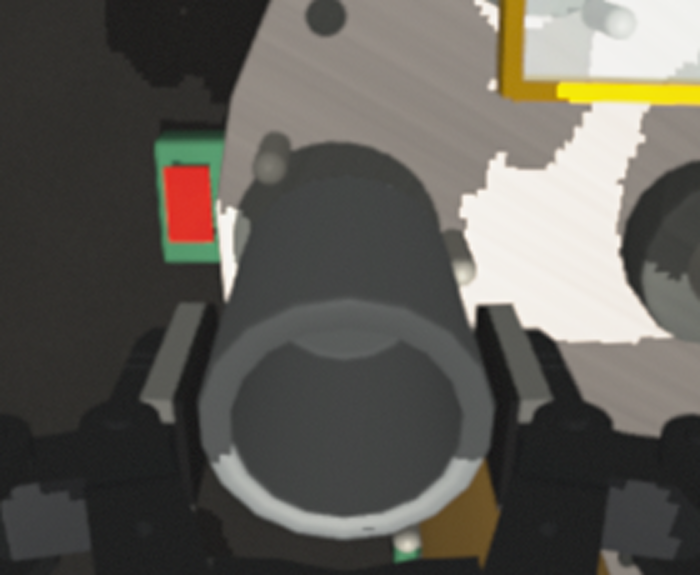

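The view nearly matches the brass placing, but the pin tips at (270,166) and (463,268) sit about 6 px further left, so I shift the cup by about -1.3 mm in x. The brass cup is visible under the guard at (460,530).

Call:
play_rows(
  travel=[
    [-1.3,0.5,0],
    [0,0,-4],
    [0,0,-4],
    [0,0,-4],
    [0,0,-4],
    [0,0,-1],
    [0,0,0],
    [0,0,0],
  ],
  roll=[0,0,0,0,0,0,0,0],
  hand=[0.6,0.6,0.6,0.6,0.6,0.6,0.6,0.6],
)

```text
t: 25.05
ee_pos: [0.4768, -0.0646, 0.0835]
tool_rot: [0.68, 0.733, -0.0, -0.0]
wrist_force: [-0.1, -0.9, -3.5]
gripper_width: 0.584
grip_force: 43.5
```

Call:
play_rows(
  travel=[
    [0,0,-1.5],
    [0,0,-0.5],
    [0,0,0],
    [0,0,0],
    [0,0,0],
    [0,0,0],
    [0,0,0],
    [0,0,0],
  ],
  roll=[0,0,0,0,0,0,0,0],
  hand=[0.6,0.6,0.6,-0.1,-0.5,-0.5,-0.5,-0.5],
)

```text
t: 25.72
ee_pos: [0.4777, -0.0648, 0.0825]
tool_rot: [0.68, 0.733, 0.0, 0.001]
wrist_force: [0.8, 1.0, 0.4]
gripper_width: 0.75
grip_force: 0.0
```

Call:
play_rows(
  travel=[
    [0,0,10],
    [0,0,40],
    [0,0,40],
    [0,0,40],
    [0,0,40],
    [0,0,40],
    [0,0,0],
    [0,0,0],
  ],
  roll=[0,0,0,0,0,0,0,0],
  hand=[-0.5,-0.5,-0.5,-0.5,-0.5,-0.5,-0.5,-0.5],
)

```text
t: 26.38
ee_pos: [0.4792, -0.065, 0.2967]
tool_rot: [0.68, 0.733, 0.002, 0.004]
wrist_force: [0.6, 0.6, 0.4]
gripper_width: 0.753
grip_force: 0.0
```

```bash
python3 - <<'E'
from station import *
from h import *
s=state();print(s["ee_pos"])
d=get_image("wrist"); p,K,E=d["pixels"],d["camera_matrix"],d["extrinsics"]
np.savez("wrist10.npz",p=p,K=K,E=E)
# steel rim: bright/grey ring near expected place
u,v=fproj(K,E,[.4775,-.065,.113]);print("expected rim px",u,v)
g=cv2.cvtColor(p,cv2.COLOR_RGB2GRAY)[int(v)-45:int(v)+45,int(u)-45:int(u)+45]
c=cv2.HoughCircles(cv2.resize(g,None,fx=4,fy=4,interpolation=cv2.INTER_CUBIC),cv2.HOUGH_GRADIENT,1.5,40,param1=120,param2=30,minRadius=55,maxRadius=110)
if c is not None:
    for x,y,r in c[0][:5]:
        uu,vv=int(u)-45+(x+.5)/4-.5,int(v)-45+(y+.5)/4-.5; print((uu,vv,r/4),fplane(K,E,uu,vv,.113))
E
```

```text
[ 0.47918073 -0.06500931  0.2967041 ]
expected rim px 274.37268165885575 188.01347564169708
(np.float32(274.5625), np.float32(187.0625), np.float32(18.2125)) [ 0.4776204  -0.06397845  0.113     ]
(np.float32(276.0625), np.float32(163.8125), np.float32(17.35)) [ 0.47732722 -0.03963441  0.113     ]
(np.float32(268.9375), np.float32(155.5625), np.float32(14.05)) [ 0.46951916 -0.03171615  0.113     ]
```

Call:
play_rows(
  travel=[
    [-6,-30,0],
    [-6,-34,0],
    [-6,-34,0],
    [-6,-34,0],
    [-6,-30,0],
    [-5,-24,0],
    [-3,-17,0],
    [0,0,0],
  ],
  roll=[0,0,0,0,0,0,0,0],
  hand=[-0.4,-0.4,-0.4,-0.4,-0.4,-0.4,-0.4,-0.4],
)

```text
t: 27.1
ee_pos: [0.4371, -0.2699, 0.2893]
tool_rot: [0.681, 0.732, -0.001, -0.002]
wrist_force: [0.3, -0.2, -0.3]
gripper_width: 0.7
grip_force: 0.0
```

```bash
python3 - <<'E'
from station import *
from h import *
s=state(); print(s["ee_pos"])
d=get_image("wrist"); K,E=d["camera_matrix"],d["extrinsics"]
for x in blobs(d["pixels"],(0,150,80),(8,255,255),(240,160,320,260),40)[0]: print(x, fplane(K,E,*x[2],.2))
E
```

```text
[ 0.43711535 -0.26990334  0.28932533]
(np.int32(792), [273, 187, 27, 41], array([285.9, 208.4])) [ 0.44263275 -0.26188669  0.2       ]
```

Call:
play_rows(
  travel=[
    [3,1,-30],
    [2.5,0.5,-35],
    [0,0,-35],
    [0,0,-22],
    [0,0,-8],
    [0,0,0],
    [0,0,0],
    [0,0,0],
  ],
  roll=[0,0,0,0,0,0,0,0],
  hand=[-0.4,-0.4,-0.4,-0.4,-0.4,-0.2,0.4,0.9],
)

```text
t: 27.82
ee_pos: [0.4458, -0.2665, 0.1637]
tool_rot: [0.68, 0.734, 0.0, 0.001]
wrist_force: [-0.2, 0.1, 0.0]
gripper_width: 0.328
grip_force: 0.0
```

Call:
play_rows(
  travel=[
    [0,0,0],
    [0,0,0],
    [0,0,0],
    [0,0,0],
    [0,0,0],
    [0,0,0],
  ],
  roll=[0,0,0,0,0,0],
  hand=[0.9,0.9,0.9,0.9,0.9,0.9],
)

```text
t: 28.32
ee_pos: [0.4458, -0.267, 0.164]
tool_rot: [0.68, 0.733, 0.0, 0.002]
wrist_force: [-0.9, 0.7, 6.0]
gripper_width: 0.222
grip_force: 39.9
```

Call:
play_rows(
  travel=[
    [0,0,15],
    [0,0,35],
    [0,0,37],
    [0,0,37],
    [3,20,0],
    [5,33,0],
    [5,36,0],
    [5,36,0],
  ],
  roll=[0,0,0,0,0,0,0,0],
  hand=[0.9,0.9,0.9,0.9,0.9,0.9,0.9,0.9],
)

```text
t: 28.98
ee_pos: [0.4625, -0.1403, 0.2863]
tool_rot: [0.681, 0.733, 0.0, 0.0]
wrist_force: [0.9, 0.2, -1.4]
gripper_width: 0.22
grip_force: 39.4
```

Call:
play_rows(
  travel=[
    [5,35,0],
    [5,26,0],
    [3,14,0],
    [0,0,0],
    [0,0,0],
  ],
  roll=[0,0,0,0,0],
  hand=[0.9,0.9,0.9,0.9,0.9],
)

```text
t: 29.4
ee_pos: [0.4755, -0.0656, 0.2858]
tool_rot: [0.679, 0.734, -0.0, 0.0]
wrist_force: [0.1, -0.0, -1.0]
gripper_width: 0.221
grip_force: 39.4
```

```bash
python3 - <<'E'
from station import *
from h import *
s=state(); print(s["ee_pos"])
d=get_image("wrist"); K,E=d["camera_matrix"],d["extrinsics"]; z=s["ee_pos"][2]-.151
np.savez("wrist11.npz",p=d["pixels"],K=K,E=E)
for x in blobs(d["pixels"],(0,150,60),(8,255,255),(230,200,330,360),100)[0]: print(x)
# brown bristle blob
for x in blobs(d["pixels"],(8,40,30),(25,160,200),(235,150,320,250),60)[0]: print("bristle",x)
a=fproj(K,E,[.476,-.062,z+.07]); print("expected head top",a)
E
```

```text
[ 0.47545898 -0.06564712  0.28582025]
(np.int32(1597), [256, 247, 44, 52], array([277.5, 271.4]))
(np.int32(1752), [255, 294, 48, 46], array([278.2, 316.3]))
bristle (np.int32(1933), [253, 181, 48, 60], array([276.1, 209.1]))
bristle (np.int32(346), [298, 227, 22, 23], array([309.7, 238.1]))
expected head top [278.40756144 216.77797951]
```

Call:
play_rows(
  travel=[
    [1.5,-1.5,0],
    [0,0,-10],
    [0,0,-12],
    [0,0,-14],
    [0,0,-14],
    [0,0,-12],
    [0,0,-8],
    [0,0,0],
  ],
  roll=[0,0,0,0,0,0,0,0],
  hand=[0.9,0.9,0.9,0.9,0.9,0.9,0.9,0.9],
)

```text
t: 30.12
ee_pos: [0.4751, -0.0676, 0.2126]
tool_rot: [0.68, 0.733, -0.001, -0.002]
wrist_force: [0.6, -0.9, -1.7]
gripper_width: 0.22
grip_force: 39.4
```

Call:
play_rows(
  travel=[
    [0,0,-3],
    [0,0,-2],
    [0,0,-1],
    [0,0,0],
    [0,0,0],
  ],
  roll=[0,0,0,0,0],
  hand=[0.9,0.9,0.9,0.9,0.9],
)

```text
t: 30.53
ee_pos: [0.4774, -0.0677, 0.2104]
tool_rot: [0.68, 0.734, 0.0, 0.0]
wrist_force: [-0.3, -0.8, -1.1]
gripper_width: 0.226
grip_force: 39.4
```

Call:
play_rows(
  travel=[
    [0,0,-2],
    [0,0,-1],
    [0,0,0],
    [0,0,0],
    [0,0,18],
    [0,0,20],
    [0,0,12],
    [0,0,0],
  ],
  roll=[0,0,0,0,0,0,0,0],
  hand=[0.9,0.9,0.9,0.9,0.9,0.9,0.9,0.9],
)

```text
t: 31.2
ee_pos: [0.479, -0.068, 0.2601]
tool_rot: [0.68, 0.733, 0.002, 0.003]
wrist_force: [0.4, 0.1, 0.2]
gripper_width: 0.223
grip_force: 39.5
```

Call:
play_rows(
  travel=[
    [0,0,0],
    [0,0,-16],
    [0,0,-16],
    [0,0,-12],
    [0,0,-5],
    [0,0,-2],
    [0,0,0],
    [0,0,0],
  ],
  roll=[0,0,0,0,0,0,0,0],
  hand=[0.9,0.9,0.9,0.9,0.9,0.9,0.9,0.9],
)

```text
t: 31.87
ee_pos: [0.4759, -0.0679, 0.2068]
tool_rot: [0.68, 0.734, -0.001, -0.001]
wrist_force: [-5.9, 0.4, 10.8]
gripper_width: 0.221
grip_force: 41.9
```

Call:
play_rows(
  travel=[
    [0,0,-1],
    [0,0,-1],
    [0,0,0],
    [0,0,0],
  ],
  roll=[0,0,0,0],
  hand=[0.9,0.9,0.9,0.9],
)

```text
t: 32.2
ee_pos: [0.4765, -0.0682, 0.2067]
tool_rot: [0.68, 0.734, -0.001, -0.0]
wrist_force: [-6.9, -0.4, 19.0]
gripper_width: 0.224
grip_force: 44.2
```

Call:
play_rows(
  travel=[
    [0,0,15],
    [0,0,30],
    [0,0,30],
    [0,0,12],
    [-4,-20,0],
    [-6,-34,0],
    [-6,-36,0],
    [-6,-36,0],
  ],
  roll=[0,0,0,0,0,0,0,0],
  hand=[0.9,0.9,0.9,0.9,0.9,0.9,0.9,0.9],
)

```text
t: 32.87
ee_pos: [0.4544, -0.1944, 0.2896]
tool_rot: [0.679, 0.734, -0.0, -0.0]
wrist_force: [0.5, -0.6, -1.8]
gripper_width: 0.222
grip_force: 41.0
```

Call:
play_rows(
  travel=[
    [-6,-34,0],
    [-4,-25,0],
    [-1,-14,0],
    [0,0,0],
    [0,0,0],
  ],
  roll=[0,0,0,0,0],
  hand=[0.9,0.9,0.9,0.9,0.9],
)

```text
t: 33.28
ee_pos: [0.4437, -0.2664, 0.2896]
tool_rot: [0.68, 0.733, 0.0, -0.001]
wrist_force: [0.5, -0.3, -0.5]
gripper_width: 0.222
grip_force: 41.0
```

Call:
play_rows(
  travel=[
    [0,-1,-15],
    [0,0,-25],
    [0,0,-30],
    [0,0,-30],
    [0,0,-16],
    [0,0,-6],
    [0,0,0],
    [0,0,0],
  ],
  roll=[0,0,0,0,0,0,0,0],
  hand=[0.9,0.9,0.9,0.9,0.9,0.9,0.9,0.9],
)

```text
t: 33.95
ee_pos: [0.4447, -0.2669, 0.1694]
tool_rot: [0.679, 0.734, 0.0, 0.0]
wrist_force: [0.8, -0.6, -0.3]
gripper_width: 0.224
grip_force: 41.4
```

Call:
play_rows(
  travel=[
    [0,0,-1],
    [0,0,0],
    [0,0,0],
    [0,0,0],
    [0,0,0],
    [0,0,0],
    [0,0,10],
    [0,0,25],
  ],
  roll=[0,0,0,0,0,0,0,0],
  hand=[0.9,0.9,0.5,-0.3,-0.3,-0.3,-0.3,-0.3],
)

```text
t: 34.62
ee_pos: [0.4416, -0.2661, 0.1998]
tool_rot: [0.68, 0.733, -0.001, -0.004]
wrist_force: [-0.6, 0.2, 0.2]
gripper_width: 0.651
grip_force: 0.0
```

Call:
play_rows(
  travel=[
    [0,0,30],
    [0,0,30],
    [0,0,30],
    [5,8,0],
    [12,18,0],
    [12,18,0],
    [12,18,0],
    [12,18,0],
  ],
  roll=[0,0,0,0,-0.06,-0.06,-0.06,-0.06],
  hand=[-0.3,-0.3,-0.3,-0.3,-0.3,-0.3,-0.3,-0.3],
)

```text
t: 35.28
ee_pos: [0.4975, -0.1868, 0.2934]
tool_rot: [0.764, 0.645, 0.0, 0.0]
wrist_force: [0.2, -0.6, 0.1]
gripper_width: 0.65
grip_force: 0.0
```

Call:
play_rows(
  travel=[
    [12,18,0],
    [12,18,0],
    [12,18,0],
    [12,18,0],
    [12,18,0],
    [12,18,0],
    [7,17,0],
    [0,0,0],
  ],
  roll=[-0.06,-0.06,-0.06,-0.06,-0.034,0,0,0],
  hand=[-0.3,-0.3,-0.3,-0.3,-0.3,-0.3,-0.3,-0.3],
)

```text
t: 35.95
ee_pos: [0.5771, -0.0597, 0.2929]
tool_rot: [0.843, 0.538, 0.001, -0.001]
wrist_force: [-0.1, -0.7, 0.1]
gripper_width: 0.652
grip_force: 0.0
```

```bash
python3 - <<'E'
from station import *
s=state(); print(s["ee_pos"],s["tool_rot"],s["joints"][5])
E
```

```text
[ 0.5771294  -0.05968688  0.29294769] [ 8.43133261e-01  5.37703928e-01  6.87862974e-04 -5.63331961e-04] 0.28795485437558577
```

Call:
play_rows(
  travel=[
    [0,1.5,-30],
    [0,0,-35],
    [0,0,-35],
    [0,0,-24],
    [0,0,-9],
    [0,0,0],
    [0,0,0],
    [0,0,0],
  ],
  roll=[0,0,0,0,0,0,0,0],
  hand=[-0.3,-0.3,-0.3,-0.3,-0.3,0.3,1,1],
  force=50,
)

```text
t: 36.62
ee_pos: [0.5777, -0.0616, 0.1623]
tool_rot: [0.844, 0.536, 0.001, 0.001]
wrist_force: [-0.2, -0.5, 0.0]
gripper_width: 0.226
grip_force: 0.0
```

Call:
play_rows(
  travel=[
    [0,0,0],
    [0,0,0],
    [0,0,0],
    [0,0,0],
    [0,0,0],
    [0,0,0],
  ],
  roll=[0,0,0,0,0,0],
  hand=[1,1,1,1,1,1],
)

```text
t: 37.12
ee_pos: [0.5758, -0.0607, 0.1626]
tool_rot: [0.844, 0.537, 0.0, -0.0]
wrist_force: [-4.1, 1.8, 4.0]
gripper_width: 0.15
grip_force: 54.2
```

Call:
play_rows(
  travel=[
    [0.5,0.8,0],
    [0.5,0.8,0],
    [0,0.5,0],
    [0,0,0],
    [0,0,0],
    [0,0,0],
    [0,0,0],
    [0,0,0],
  ],
  roll=[0.04,0.08,0.1,0.1,0.1,0.1,0.1,0.1],
  hand=[1,1,1,1,1,1,1,1],
)

```text
t: 37.78
ee_pos: [0.5778, -0.0609, 0.1626]
tool_rot: [0.599, 0.801, -0.0, 0.002]
wrist_force: [-1.8, -4.6, 1.7]
gripper_width: 0.158
grip_force: 53.7
```

Call:
play_rows(
  travel=[
    [0,0,0],
    [0,0,0],
    [0,0,0],
    [0,0,0],
    [0,0,0],
    [0,0,0],
    [0,0,0],
  ],
  roll=[0.1,0.1,0.08,0.047,0,0,0],
  hand=[1,1,1,1,1,1,1],
)

```text
t: 38.37
ee_pos: [0.5786, -0.0605, 0.1626]
tool_rot: [0.463, 0.886, -0.0, 0.002]
wrist_force: [-0.2, -6.3, 4.4]
gripper_width: 0.156
grip_force: 54.2
```

Call:
play_rows(
  travel=[
    [0,0,0],
    [0,0,0],
    [0,0,0],
    [0,0,10],
    [0,0,35],
    [0,0,40],
    [0,0,40],
    [0,20,0],
  ],
  roll=[0,0,0,0,0,0,0,0],
  hand=[0.4,-0.2,-0.3,-0.3,-0.3,-0.3,-0.3,-0.3],
)

```text
t: 39.03
ee_pos: [0.5819, -0.0415, 0.2961]
tool_rot: [0.464, 0.886, 0.002, 0.008]
wrist_force: [1.5, 1.0, 1.8]
gripper_width: 0.651
grip_force: 0.0
```

Call:
play_rows(
  travel=[
    [-12,38,0],
    [-14,40,0],
    [-14,40,0],
    [-14,40,0],
    [-14,40,0],
    [-14,40,0],
    [-14,40,0],
    [-10,30,0],
  ],
  roll=[0,0,0,0,0,0,0,0],
  hand=[-0.3,-0.3,-0.3,-0.3,-0.3,-0.3,-0.3,-0.3],
)

```text
t: 39.7
ee_pos: [0.4708, 0.268, 0.2859]
tool_rot: [0.462, 0.887, 0.001, -0.0]
wrist_force: [1.2, -0.7, 0.6]
gripper_width: 0.65
grip_force: 0.0
```

```bash
python3 - <<'E'
from station import *
from h import *
s=state();print(s["ee_pos"])
d=get_image("top"); e=get_image("scene")
np.savez("topF.npz",p=d["pixels"],K=d["camera_matrix"],E=d["extrinsics"]);np.savez("sceneF.npz",p=e["pixels"],K=e["camera_matrix"],E=e["extrinsics"])
o=np.hstack([cv2.resize(d["pixels"][100:300,245:445],(400,400),interpolation=cv2.INTER_CUBIC),cv2.resize(e["pixels"][170:310,140:340],(400,280),interpolation=cv2.INTER_CUBIC).repeat(1,0) if 0 else cv2.copyMakeBorder(cv2.resize(e["pixels"][170:310,140:340],(400,280),interpolation=cv2.INTER_CUBIC),0,120,0,0,cv2.BORDER_CONSTANT)])
cv2.imwrite("pics/fin.png",o[:,:,::-1])
E
```

```text
[0.47080442 0.26797573 0.28586076]
```

View pics/fin.png

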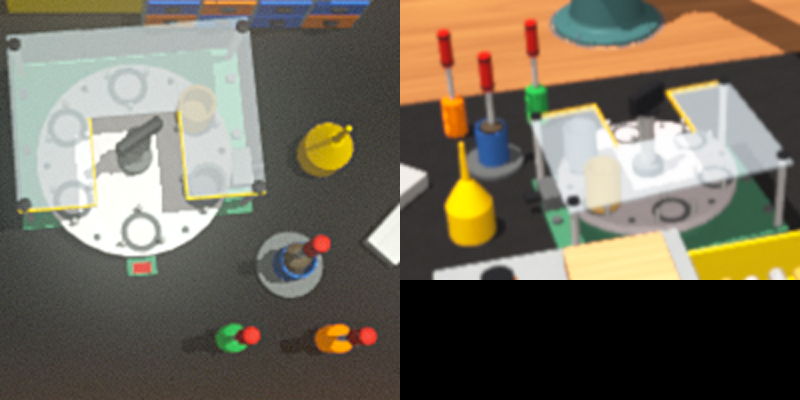

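The final view shows an empty front nest at (141,232). Brass is under the guard at (197,104), steel is under it at (206,180), and the brush stands in its blue pot at (297,262).

```bash
python3 - <<'E'
from station import *
from h import *
T=load("topF.npz"); f=lambda x,y:((x+.5)/2-.5+245,(y+.5)/2-.5+100)
ax=np.array([.577,-.059]); st=lambda k:ax+.1*np.array([np.cos(np.radians(184.7+60*k)),np.sin(np.radians(184.7+60*k))])
b=plane(*T[1:],*f(197,104),.113)[:2]; s=plane(*T[1:],*f(206,180),.113)[:2]
print("brass",b,st(2),"steel",s,st(1),"front ring",plane(*T[1:],*f(141,232),.048)[:2],st(0))
if np.linalg.norm(b-st(2))<.012 and np.linalg.norm(s-st(1))<.015: print(hand_in())
E
```

```text
brass [ 0.63374138 -0.13739725] [ 0.63392795 -0.1412144 ] steel [ 0.53449227 -0.14778441] [ 0.53426421 -0.14940825] front ring [ 0.47623707 -0.06866436] [ 0.47733626 -0.06719385]
the job is handed in; nothing more can be done
None
```

I handed the job in at about 40 s: the brass and then the steel cup were scrubbed twice each and seated under the guard (no nylon cup was on the mat), the front nest is empty, and the brush is back in its blue pot.

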